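# Open the lathe's chip-extraction slide gate to its mark

### The arm

A 6-joint arm with a two-finger parallel gripper is mounted at the origin on the work surface. World frame = base frame: x ahead of the robot, y to its left, z up, the work surface at z = 0. Lengths are in m, angles in degrees, forces in N, time in s.
With the tool pointing down it reaches from about 0.3 to 0.75 m from the base axis. Payload 8.5 kg.
Tool frame: the origin (TCP) lies on the centre line of the jaws, within the pads' length; the fingertips stand env.tips_ahead ahead of it and the grasp point (between the pads) lies 8 mm behind it (env.tips_ahead is the distance from the TCP to the fingertips, in m); z points along the fingers, y is the direction in which the jaws open and shut (so a half turn about z gives the same grasp; the last joint's range is limited). The gripper opens to 85 mm and grips with 20 to 120 N. Pads are 22 mm wide; open, the fingers measure 114 mm over their backs; the gripper's body (76 mm by 85 mm) begins 54 mm behind the grasp point. The pads swing forward as they close: fully open they stand 13 mm farther back than shut.
Start: joints at [-84.414, 21.807, 74.336, -0, 83.858, -12.336], TCP at [0.169, -0.523, 0.242] pointing down, gripper open.
Joint ranges: [-178.18, 178.18], [-50.72, 133.34], [12.68, 142.11], [-81.47, 261.47], [9.98, 163.14], [-165.26, 165.26]. Speed limits (degrees/s): [136.94, 136.94, 180, 180, 180, 180].

### API

Orientations are given as a 3x3 rotation matrix whose columns are the frame's x, y, z axes.
In Python, from rig import env gives the robot as it stands.
- The arm moves only by the tool servo_tool, never from a script. Its argument "commands" is a list of rows, each an object with "linear": the shift along the tool's x, y, z in mm, a list of three; "angular": the turn, a rotation vector about the tool's x, y, z in degrees, a list of three; "gripper": the opening, from -1 (shut) to 1 (fully open). In form: [{"linear": [x, y, z], "angular": [rx, ry, rz], "gripper": gripper}, ...]. A call has 1 to 20 rows; each row is the pose to reach, as a shift and turn from the pose commanded when the call began, along the tool's axes at that moment; what a row does not reach only later rows make up. A row lasts 1/10 s, in which the tool goes at most 50 mm and 8.59 degrees, less where a joint would pass 70% of its speed; a pose out of reach is approached as far as the arm can. A call with a gripper value outside its range is refused whole. The fingers move at their own pace and stop on an object; "force" is the grip in N (left out, the last holds). Time passes only in rows, so rows that repeat a pose let the fingers close. It gives the time, the measured TCP pose, the force and the opening at its end, in the units of the state.
- env.observe(): the state, without advancing time (a new reading comes with each control period).
- env.get_image(name): name is "side" or "top" or "wrist"; returns a dict with "frame" (400x640x3 uint8, blue, green, red), "fx", "fy", "cx", "cy" (pixels), "cam_to_world" (4x4, takes a point from camera to world coordinates); the wrist camera has in their place "T_tool_cam" (4x4, takes a point from camera to tool coordinates, whose origin is the TCP and whose axes are the flange's). Camera axes: x right, y up, looking along -z (the intrinsics and any distortion apply to the point x, -y, -z); pixel columns grow to the right and rows downward; lengths in m; the calibration is good to about 2 mm. A picture is of the moment at which its call begins: read the wrist's pose just before it. There is no depth.
- env.close_job(): hands the job in, once; it reports no verdict.
Trained networks look in a picture, given as the dict that the camera call returned (one of the last four; its "shot" number tells which), for a name from the list of things; names that differ only in an ending like _2 or _b are one class to them, and where a whole thing is asked for, a point or a joint stands for the part that bears it (a point fixed in the world has none). Each returns a list of dicts, best first, with "confidence" (0 to 1); they miss things now and then, are a little off and sometimes report something else, mostly with a low value. They report only what shows in the picture. A call takes as long as a camera call.
- env.trace(picture, query): "pixels" (400x640 bool, what is visible of it) and "extent" ([left, top, right, bottom] in pixels, round what is visible of it).
The state is a dict: "time_s": time; "q": joint angles; "qvel": joint speeds; "joint_efforts": joint torques, N m; "position": TCP position; "tool_rot": TCP orientation; "ft_force": force on the tool from outside, world axes, zero at the start; "wrist_torque": the same for the moment, N m; "grip_width": finger opening in m.
Only numpy, scipy, OpenCV 4.12 (cv2) and the standard library are available. Lean on these libraries where they do the work, as an engineer would, in place of code of your own. Each camera call takes 0.05 s, during which the arm holds its last target.

### The job

Pull the stiff slide gate with the red grip until it stands 60 mm open, with the rear edge of its steel plate level with the yellow marks on its two guide rails, and let go. Leave the gate with the blue grip as it is and do not knock or shift the drill chuck that stands on the bench.

Things in the scene. Friction and masses are not known exactly. Their poses are not given: they have to be found in the camera images.
- red_gate (a joint): how far the red-gripped gate is open, m: 0 shut (it may start up to 12 mm ajar), 0.060 when its plate's rear edge is level with the yellow marks, 0.095 at its end stop. Sliding friction about 9 N; it stays where left. Its fixed grey inlet box is 260 x 120 x 50 mm: 112 mm ahead (-x) of the shut grip, 148 mm behind it; then a black pipe 46 mm high, to 230 mm behind
- red_grip (a point): centre of the upright red grip at the front end of the gate, moving with it: 16 mm thick (x), 44 mm wide (y), 45 mm tall, centre 77.5 mm above the bench, free on all sides above the level steel plate (130 x 92 mm, top 55 mm above the bench). The gate opens along the grip's -x, roughly towards the robot; z is up. Two aluminium rails beside the plate (y +-53 mm) are 61 mm high
- blue_grip (a point): centre of the blue grip of a second, equal gate on its own equal inlet box; same sizes and axes; may also start slightly ajar. To be left alone
- drill_chuck: loose steel drill chuck standing upright on the bench, 42 mm across, 79 mm tall with its drill shank; origin at the centre of its underside. To be left alone

How it is judged (in metres and radians):
At the end, for the whole second after the job is handed in: The red-gripped gate is at rest 60 mm open, within 12 mm either way; the blue-gripped gate is within 10 mm of where it was, and the drill chuck stands upright within 20 mm of where it was (value of joint red_gate between 0.048 and 0.072 m and velocity of joint red_gate between -0.005 and 0.005 m/s and distance of blue_grip from where it was at the start of the episode below 0.01 m and distance of drill_chuck from where it was at the start of the episode below 0.02 m and angle between drill_chuck's own z axis and vertical below 0.17 rad); the robot touches nothing.
It fails at once if the blue-gripped gate was shifted more than 10 mm (distance of blue_grip from where it was at the start of the episode above 0.01 m).
It fails at once if the drill chuck was shifted more than 20 mm or knocked over (distance of drill_chuck from where it was at the start of the episode above 0.02 m or angle between drill_chuck's own z axis and vertical above 0.5 rad).
It also fails if it takes over 32 s, if anything falls off the work surface, if the arm or the gripper's body presses on something with over 40 N, if the wrist force passes 120 N, or if a joint passes its speed limit or range.

## Working session

There is one attempt and no reset: what is moved stays moved. The work goes in short steps, Python scripts to look and compute and a tool call to move; the robot and the scene stay as the last step left them, time stands still between calls to the robot, and variables do not carry over. Pictures are saved under pics/ and viewed, and the job is handed in when it is done.

Besides the shell and the picture viewer there is one more tool, called after "Call:" in YAML: its name, and indented under it one key for each argument. servo_tool: Moves the arm, as the interface text tells. Its arguments: {"type":"object","properties":{"commands":{"type":"array","items":{"type":"object","properties":{"linear":{"type":"array","items":{"type":"number"}},"angular":{"type":"array","items":{"type":"number"}},"gripper":{"type":"number"}}}},"force":{"type":"number"}},"required":["commands"]}

```bash
mkdir -p pics; ls; python3 - <<'E'
from rig import env
import cv2,numpy as np
s=env.observe()
print(s['time_s'],s['position'],s['tool_rot'],s['grip_width'],env.tips_ahead)
for n in ['top','side']:
    p=env.get_image(n); cv2.imwrite(f'pics/{n}0.png',p['frame'])
    print(n,p['fx'],p['fy'],p['cx'],p['cy'],[k for k in p if k!='frame']); print(np.round(p['cam_to_world'],3))
    for q in ['red_grip','blue_grip','drill_chuck','red_gate']:
        for r in env.trace(p,q)[:3]:
            ys,xs=np.nonzero(r['pixels']); print(q,round(r['confidence'],2),r['extent'],xs.mean().round(1),ys.mean().round(1),len(xs))
E
```

```text
pics
0.0 [ 0.16920097 -0.52302212  0.24169191] [[ 9.51477921e-01  3.07716982e-01 -1.55377425e-04]
 [ 3.07716864e-01 -9.51476803e-01  1.49132610e-03]
 [ 3.11068351e-04 -1.46677611e-03 -9.99998876e-01]] 0.08559866220207966 0.011
top 423.4585776329996 423.4585776329996 320.3953855370749 204.90565578388183 ['fx', 'fy', 'cx', 'cy', 'cam_to_world', 'shot']
[[ 0.013  0.995 -0.094  0.443]
 [-1.     0.014  0.014  0.   ]
 [ 0.015  0.094  0.995  0.731]
 [ 0.     0.     0.     1.   ]]
red_grip 0.96 [403.0, 89.8, 466.9, 171.6] 433.4 129.9 4378
blue_grip 0.56 [184.9, 112.1, 249.8, 190.4] 218.6 150.2 4592
drill_chuck 0.79 [289.1, 259.5, 311.7, 281.2] 299.2 269.4 492
red_gate 0.58 [400.7, 86.6, 464.2, 171.4] 433.3 130.1 4441
side 369.83857522751447 369.83857522751447 318.60434550862664 206.32824454274242 ['fx', 'fy', 'cx', 'cy', 'cam_to_world', 'shot']
[[-0.938  0.197 -0.286  0.29 ]
 [-0.347 -0.532  0.772  0.501]
 [ 0.001  0.824  0.567  0.449]
 [ 0.     0.     0.     1.   ]]
red_grip 0.66 [253.8, 139.0, 314.6, 171.2] 286.5 156.4 1093
blue_grip 0.73 [162.1, 232.8, 264.2, 291.3] 215.2 259.6 3413
blue_grip 0.68 [253.8, 142.3, 315.0, 170.1] 287.1 156.2 992
drill_chuck 0.64 [343.6, 223.4, 367.9, 269.6] 354.1 248.4 805
red_gate 0.91 [253.7, 139.5, 315.5, 166.1] 287.1 156.4 973
```

View pics/top0.png

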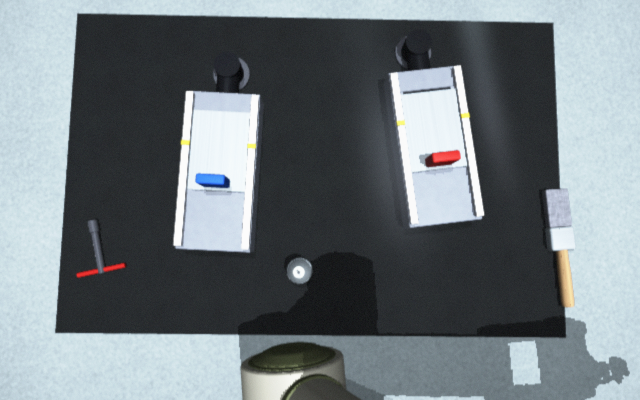

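View pics/side0.png

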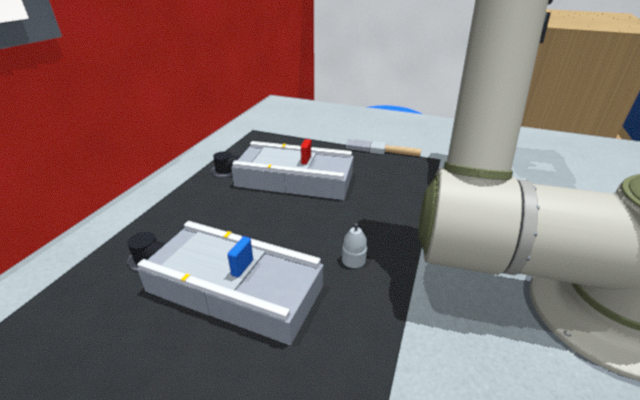

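```bash
python3 - <<'E'
import cv2
a=cv2.imread('pics/top0.png')[70:230,370:530]
cv2.imwrite('pics/topz.png',cv2.resize(a,(600,600),interpolation=cv2.INTER_CUBIC))
E
```

```text
(no output)
```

View pics/topz.png

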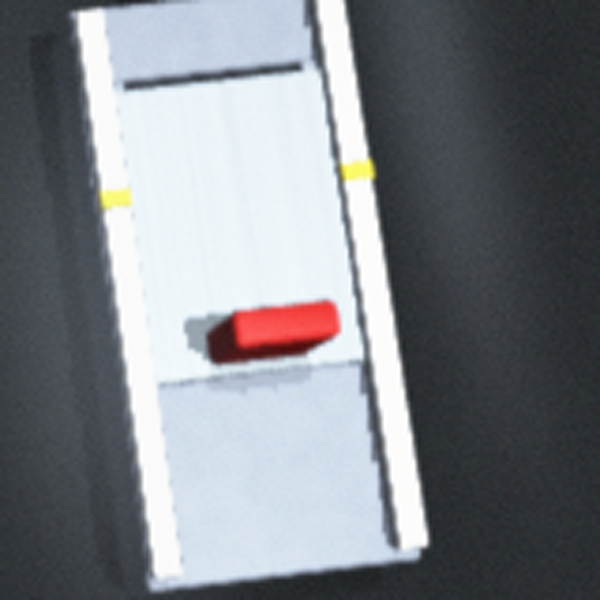

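The top view shows the red grip near (447,156), the plate's rear edge near (427,90) and the yellow marks near (401,123) and (465,115). The chuck is at (299,270) and the blue grip at (212,180). Next I'll back-project these.

```bash
cat > h.py <<'E'
import numpy as np,cv2
def bp(p,u,v,z,T=None):
    T=p['cam_to_world'] if T is None else T
    d=T[:3,:3]@np.array([(u-p['cx'])/p['fx'],-(v-p['cy'])/p['fy'],-1]); o=T[:3,3]
    return o+d*(z-o[2])/d[2]
E
python3 - <<'E'
from rig import env
from h import *
p=env.get_image('top')
Z=lambda a,b:(370+(a+.5)/3.75-.5,70+(b+.5)/3.75-.5)
P={}
for n,a,b,z in [('ML',116,198,.061),('MR',358,170,.061),('rearL',125,85,.055),('rearR',302,66,.055),('frL',162,384,.055),('frR',362,360,.055),
 ('gripTop',288,324,.1),('gTL',236,313,.1),('gTR',334,301,.1),('railFL',165,578,.061),('railRL',90,12,.061),('railFR',412,548,.061),('railRR',328,0,.061)]:
    P[n]=bp(p,*Z(a,b),z); print(n,P[n].round(4))
d=lambda a,b:np.degrees(np.arctan2(*(P[b]-P[a])[1::-1]))
print('rail dirs',d('railFL','railRL'),d('railFR','railRR'),'mark',d('MR','ML')-90,'rear',d('rearR','rearL')-90,'grip',d('gTR','gTL')-90)
th=np.radians((d('railFL','railRL')+d('railFR','railRR')+d('MR','ML')-90+d('frR','frL')-90)/4)
x=np.array([np.cos(th),np.sin(th),0])
m=(P['ML']+P['MR'])/2; r=(P['rearL']+P['rearR'])/2; f=(P['frL']+P['frR'])/2
print('th',np.degrees(th),'rear-mark',(r-m)@x,'plate len',(r-f)@x,'grip-mark',(P['gripTop']-m)@x)
# red top mask, alternative
print('chuck',bp(p,299,270,.07),'blue',bp(p,212,179,.1))
E
```

```text
ML [ 0.6428 -0.1379  0.061 ]
MR [ 0.6572 -0.2436  0.061 ]
rearL [ 0.6956 -0.1434  0.055 ]
rearR [ 0.7057 -0.2218  0.055 ]
frL [ 0.5627 -0.1587  0.055 ]
frR [ 0.5746 -0.2459  0.055 ]
gripTop [ 0.5801 -0.1996  0.1   ]
gTL [ 0.5843 -0.1785  0.1   ]
gTR [ 0.5899 -0.2185  0.1   ]
railFL [ 0.4785 -0.158   0.061 ]
railRL [ 0.726  -0.1269  0.061 ]
railFR [ 0.4927 -0.2635  0.061 ]
railRR [ 0.7335 -0.2318  0.061 ]
rail dirs 7.1413980080687995 7.490847985419836 mark 7.71568874269623 rear 7.342891008229216 grip 7.97377691651765
th 7.530611419934733 rear-mark 0.05127918598035009 plate len 0.13345039002797016 grip-mark -0.07041089775798819
chuck [0.40414177 0.02238093 0.07      ] blue [0.53942622 0.15412714 0.1       ]
```

The geometry is consistent: yaw is about 7.5° and the gate about 10 mm ajar. I'll hover over the grip with the jaws along its x axis.

```bash
cat >> h.py <<'E'
from scipy.spatial.transform import Rotation as Ro
def delta(s,pos,yaw_y):
    R=np.array(s['tool_rot']); a=np.radians(yaw_y)
    y=np.array([np.cos(a),np.sin(a),0]);z=np.array([0,0,-1.]);x=np.cross(y,z)
    G=np.c_[x,y,z]
    return (R.T@(np.array(pos)-s['position'])*1000).round(1), Ro.from_matrix(R.T@G).as_rotvec(degrees=True).round(2)
E
python3 - <<'E'
from rig import env
from h import *
print(delta(env.observe(),[.580,-.1996,.2],7.5))
E
```

```text
(array([ 490.5, -181.6,   42.3]), array([ -0.  ,   0.  , -79.58]))
```

Call:
servo_tool:
  commands:
    - {"linear":[490,-182,42],"angular":[0,0,-79.6],"gripper":1}
    - {"linear":[490,-182,42],"angular":[0,0,-79.6],"gripper":1}
    - {"linear":[490,-182,42],"angular":[0,0,-79.6],"gripper":1}
    - {"linear":[490,-182,42],"angular":[0,0,-79.6],"gripper":1}
    - {"linear":[490,-182,42],"angular":[0,0,-79.6],"gripper":1}
    - {"linear":[490,-182,42],"angular":[0,0,-79.6],"gripper":1}
    - {"linear":[490,-182,42],"angular":[0,0,-79.6],"gripper":1}
    - {"linear":[490,-182,42],"angular":[0,0,-79.6],"gripper":1}
    - {"linear":[490,-182,42],"angular":[0,0,-79.6],"gripper":1}
    - {"linear":[490,-182,42],"angular":[0,0,-79.6],"gripper":1}
    - {"linear":[490,-182,42],"angular":[0,0,-79.6],"gripper":1}
    - {"linear":[490,-182,42],"angular":[0,0,-79.6],"gripper":1}
    - {"linear":[490,-182,42],"angular":[0,0,-79.6],"gripper":1}
    - {"linear":[490,-182,42],"angular":[0,0,-79.6],"gripper":1}
    - {"linear":[490,-182,42],"angular":[0,0,-79.6],"gripper":1}
  force: 60

```text
time_s: 2.05
position: [0.5788, -0.2003, 0.2006]
tool_rot: [[-0.129, 0.992, 0.0], [0.992, 0.129, -0.0], [-0.0, 0.0, -1.0]]
ft_force: [-0.2, 0.7, 0.2]
grip_width: 0.0856
```

```bash
python3 - <<'E'
from rig import env
from h import *
s=env.observe(); print(s['time_s'],s['position'],s['tool_rot'],s['q'],s['ft_force'])
p=env.get_image('wrist'); cv2.imwrite('pics/w1.png',p['frame'])
T=np.eye(4);T[:3,:3]=s['tool_rot'];T[:3,3]=s['position'];T=T@p['T_tool_cam']
for r in env.trace(p,'red_grip')[:1]: print(r['confidence'],r['extent'])
f=cv2.cvtColor(p['frame'],cv2.COLOR_BGR2HSV)
m=((f[...,0]<8)|(f[...,0]>172))&(f[...,1]>150)&(f[...,2]>140)
n,l,st,c=cv2.connectedComponentsWithStats(m.astype(np.uint8)); i=1+np.argmax(st[1:,4]);print(st[i],c[i])
rc=cv2.minAreaRect(np.argwhere(l==i)[:,::-1].astype(np.float32));print(rc)
print(bp(p,*rc[0],.1,T))
for q in cv2.boxPoints(rc): print(q,bp(p,*q,.1,T))
E
```

```text
2.05 [ 0.57876429 -0.20034845  0.20064521] [[-1.29215543e-01  9.91616512e-01  1.92935179e-04]
 [ 9.91616496e-01  1.29215587e-01 -2.38567680e-04]
 [-2.61497883e-04  1.60491054e-04 -9.99999953e-01]] [-3.01522575e+01  2.98233328e+01  6.78507983e+01 -6.32370295e-03
  8.23094444e+01 -3.75756775e+01] [-0.1604576   0.6673696   0.20204912]
0.87 [311.9, 143.6, 444.1, 233.5]
[317 177  17  47 733] [324.63983629 200.21418827]
((324.9999694824219, 199.99998474121094), (15.999998092651367, 45.99999237060547), 0.0)
[ 0.57876793 -0.19904709  0.1       ]
[316.99997 222.99998] [ 0.57447353 -0.22126599  0.1       ]
[316.99997 176.99998] [ 0.56941643 -0.17967139  0.1       ]
[332.99997 176.99998] [ 0.58284931 -0.17793045  0.1       ]
[332.99997 222.99998] [ 0.58860738 -0.21943375  0.1       ]
```

View pics/w1.png

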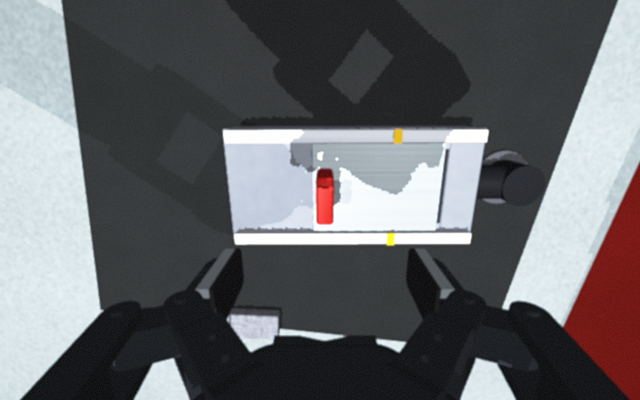

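The wrist view confirms the grip at (325,200), which is (0.579,-0.199), centred between the jaws. Now I'll descend and close.

Call:
servo_tool:
  commands:
    - {"linear":[1,0,40],"angular":[0,0,0],"gripper":1}
    - {"linear":[1,0,80],"angular":[0,0,0],"gripper":1}
    - {"linear":[1,0,105],"angular":[0,0,0],"gripper":1}
    - {"linear":[1,0,118],"angular":[0,0,0],"gripper":1}
    - {"linear":[1,0,122],"angular":[0,0,0],"gripper":1}
    - {"linear":[1,0,122],"angular":[0,0,0],"gripper":1}
    - {"linear":[1,0,122],"angular":[0,0,0],"gripper":-1}
    - {"linear":[1,0,122],"angular":[0,0,0],"gripper":-1}
    - {"linear":[1,0,122],"angular":[0,0,0],"gripper":-1}
    - {"linear":[1,0,122],"angular":[0,0,0],"gripper":-1}
    - {"linear":[1,0,122],"angular":[0,0,0],"gripper":-1}
    - {"linear":[1,0,122],"angular":[0,0,0],"gripper":-1}
    - {"linear":[1,0,122],"angular":[0,0,0],"gripper":-1}
    - {"linear":[1,0,122],"angular":[0,0,0],"gripper":-1}
    - {"linear":[1,0,122],"angular":[0,0,0],"gripper":-1}
  force: 60

```text
time_s: 3.65
position: [0.5792, -0.1984, 0.0787]
tool_rot: [[-0.131, 0.991, -0.0], [0.991, 0.131, -0.0], [-0.0, -0.0, -1.0]]
ft_force: [-2.9, 0.6, 5.8]
grip_width: 0.0155
```

It's gripped at 15.5 mm wide. I'll pull 50 mm along tool -y.

Call:
servo_tool:
  commands:
    - {"linear":[0,-3,0],"angular":[0,0,0],"gripper":-1}
    - {"linear":[0,-8,0],"angular":[0,0,0],"gripper":-1}
    - {"linear":[0,-14,0],"angular":[0,0,0],"gripper":-1}
    - {"linear":[0,-20,0],"angular":[0,0,0],"gripper":-1}
    - {"linear":[0,-26,0],"angular":[0,0,0],"gripper":-1}
    - {"linear":[0,-32,0],"angular":[0,0,0],"gripper":-1}
    - {"linear":[0,-38,0],"angular":[0,0,0],"gripper":-1}
    - {"linear":[0,-44,0],"angular":[0,0,0],"gripper":-1}
    - {"linear":[0,-48,0],"angular":[0,0,0],"gripper":-1}
    - {"linear":[0,-50,0],"angular":[0,0,0],"gripper":-1}
    - {"linear":[0,-50,0],"angular":[0,0,0],"gripper":-1}
    - {"linear":[0,-50,0],"angular":[0,0,0],"gripper":-1}

```text
time_s: 4.85
position: [0.5311, -0.2048, 0.0787]
tool_rot: [[-0.131, 0.991, 0.004], [0.991, 0.131, -0.0], [-0.001, 0.003, -1.0]]
ft_force: [5.7, 2.6, 2.7]
grip_width: 0.0151
```

```bash
python3 - <<'E'
from rig import env
from h import *
s=env.observe(); print(s['time_s'],s['position'],s['grip_width'],s['ft_force'])
p=env.get_image('wrist'); cv2.imwrite('pics/w2.png',p['frame'])
p=env.get_image('side'); cv2.imwrite('pics/s2.png',cv2.resize(p['frame'][100:220,200:380],(780,520),interpolation=cv2.INTER_CUBIC))
E
```

```text
4.85 [ 0.53109839 -0.20480087  0.07874095] 0.015142214041196245 [5.69422036 2.59460457 2.71645193]
```

View pics/w2.png

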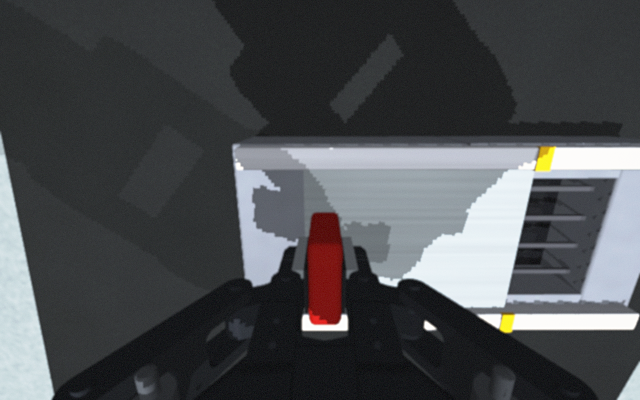

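View pics/s2.png

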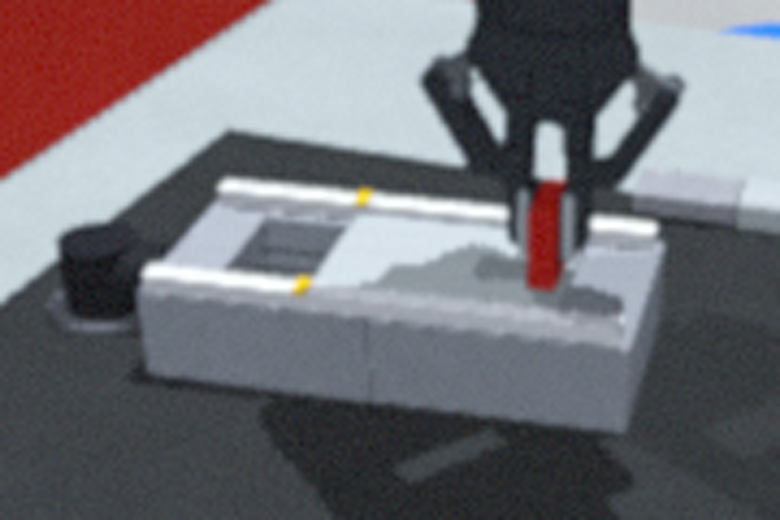

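The wrist view shows the plate's rear edge from (534,170) to (510,305), nearly on the line between the marks at (544,158) and (507,322). I'll release and lift straight up, then check.

Call:
servo_tool:
  commands:
    - {"linear":[0,0,0],"angular":[0,0,0],"gripper":1}
    - {"linear":[0,0,0],"angular":[0,0,0],"gripper":1}
    - {"linear":[0,0,0],"angular":[0,0,0],"gripper":1}
    - {"linear":[0,0,0],"angular":[0,0,0],"gripper":1}
    - {"linear":[0,0,0],"angular":[0,0,0],"gripper":1}
    - {"linear":[0,0,0],"angular":[0,0,0],"gripper":1}
    - {"linear":[0,0,-10],"angular":[0,0,0],"gripper":1}
    - {"linear":[0,0,-30],"angular":[0,0,0],"gripper":1}
    - {"linear":[0,0,-60],"angular":[0,0,0],"gripper":1}
    - {"linear":[0,0,-100],"angular":[0,0,0],"gripper":1}
    - {"linear":[0,0,-130],"angular":[0,0,0],"gripper":1}
    - {"linear":[0,0,-130],"angular":[0,0,0],"gripper":1}
    - {"linear":[0,0,-130],"angular":[0,0,0],"gripper":1}

```text
time_s: 6.25
position: [0.5297, -0.2048, 0.2089]
tool_rot: [[-0.131, 0.991, 0.001], [0.991, 0.131, -0.001], [-0.001, 0.001, -1.0]]
ft_force: [0.2, -0.2, 0.0]
grip_width: 0.0851
```

```bash
python3 - <<'E'
from rig import env
from h import *
s=env.observe(); print(s['time_s'],s['position'],s['grip_width'],s['ft_force'])
p=env.get_image('wrist'); cv2.imwrite('pics/w3.png',cv2.resize(p['frame'][80:280,180:500],(800,500),interpolation=cv2.INTER_CUBIC))
T=np.eye(4);T[:3,:3]=s['tool_rot'];T[:3,3]=s['position'];T=T@p['T_tool_cam']
np.save('T3.npy',T); print(p['fx'],p['cx'],p['cy'])
p=env.get_image('top'); cv2.imwrite('pics/t3.png',p['frame'])
for q in ['blue_grip','drill_chuck']:
    for r in env.trace(p,q)[:1]: print(q,r['confidence'],r['extent'])
E
```

```text
6.25 [ 0.52968544 -0.2048108   0.20894547] 0.08507334461651862 [ 0.24988364 -0.16152101  0.01003448]
280.91059094309173 324.45273558016896 198.63259874420623
blue_grip 0.97 [186.6, 111.1, 249.7, 192.1]
drill_chuck 0.83 [287.8, 253.8, 311.3, 281.4]
```

View pics/w3.png

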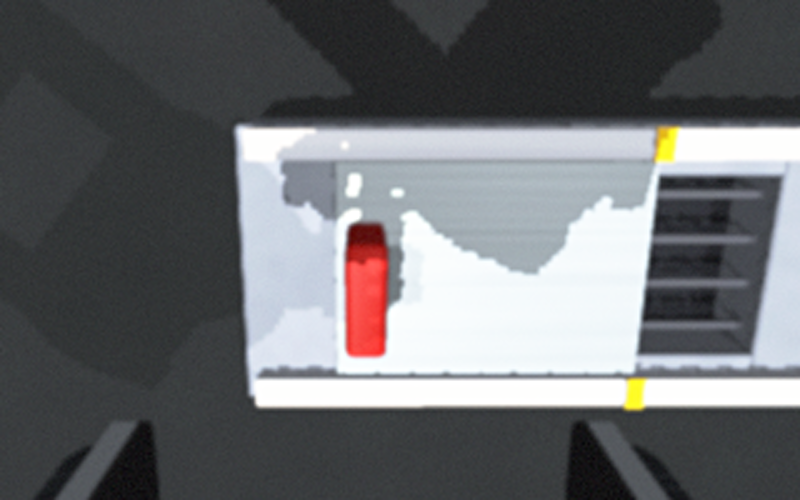

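View pics/t3.png

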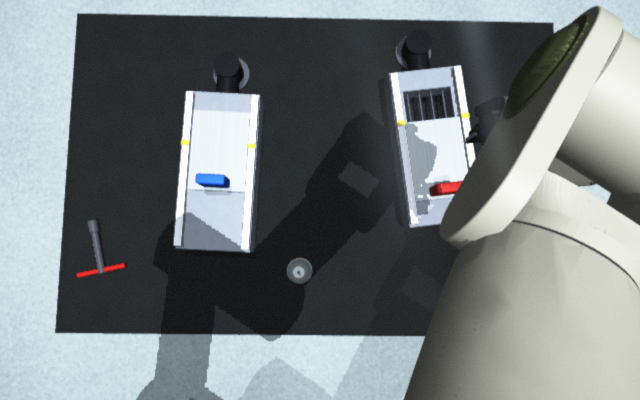

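```bash
python3 - <<'E'
from h import *
p=dict(fx=280.91,fy=280.91,cx=324.45,cy=198.63);T=np.load('T3.npy')
B=lambda a,b,z:bp(p,180+a/2.5,80+b/2.5,z,T)
m=(B(666,143,.061)+B(635,394,.061))/2; e=(B(656,165,.055)+B(636,372,.055))/2; f=(B(336,165,.055)+B(337,372,.055))/2
x=np.array([.991,.131,0]); print((e-m)@x,(e-f)@x)
E
```

```text
0.0007116950863695531 0.13033350293568424
```

```bash
python3 - <<'E'
from rig import env
print(env.close_job())
E
```

```text
the job is handed in; nothing more can be done
None
```

I pulled the red gate about 50 mm from roughly 10 mm ajar, let go and handed the job in at about 6.3 s. It should now stand about 59–60 mm open.

- **Red gate:** in the wrist picture after release, the plate's rear edge is within 1 mm of the yellow marks. The same picture gives a plate length of 130.3 mm against the 130 mm stated. The top view also shows the edge level with the marks.
- **Blue gate and chuck:** in the top picture before and after, the blue gate and the chuck stand where they were, and the chuck is upright. The networks' outlines agree to within 2 px, except the chuck's top edge, which shifted about 6 px. In the picture the chuck has not moved, and the arm's shadow now falls beside it.
- **Robot:** the gripper is open about 0.2 m above the bench, with wrist force near 0 N.

One early check disagreed. The first top-view estimate of how far the gate stood ajar was 9 mm from the rear edge and 12 mm from the front edge. I settled on 10 mm, and the later wrist measurement bore that out.

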